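# Fit the strainer and screw ring on a chemical tank

## Robot

A 7-joint arm with a two-finger parallel gripper is mounted at the origin on the work surface. World frame = base frame: x ahead of the robot, y to its left, z up, the work surface at z = 0. Lengths are in m, angles in rad, forces in N, time in s.
With the tool pointing down it reaches from about 0.4 to 0.875 m from the base axis. Payload 19.3 kg.
Tool frame: the origin (TCP) lies between the finger pads; the fingertips stand ahead of it and the grasp point (between the pads) lies 6 mm ahead of it (env.tip_reach is the y of the fingertips in the tool frame, in m); y points along the fingers, x is the direction in which the jaws open and shut, and the axes are right-handed (so a half turn about y gives the same grasp; the last joint's range is limited). The gripper opens to 85 mm and grips with 20 to 120 N. Pads are 22 mm wide; open, the fingers measure 114 mm over their backs; the gripper's body (76 mm by 85 mm) begins 54 mm behind the grasp point. The pads swing forward as they close: fully open they stand 13 mm farther back than shut.
Start: joints at [1.103, 0.521, -0.036, 1.599, 0.021, 1.021, -0.113], TCP at [0.242, -0.576, 0.256] pointing down, gripper open.
Joint ranges: [-2.91, 2.91], [-0.3, 2.13], [-1.5, 1.42], [0.17, 2.43], [-1.26, 4.41], [0.16, 1.93], [-2.52, 2.52]. Speed limits (rad/s): [1.89, 1.89, 2.39, 2.39, 3.01, 3.01, 3.01].

## Interface

Orientations are given as a 3x3 rotation matrix whose columns are the frame's x, y, z axes.
In Python, from workcell import env gives the robot as it stands. The module is installed in compiled form; this text tells all that it offers. Calls block until the motion is done:
- env.move_ptp(position, orientation): joint-space move of the TCP to a pose.
- env.move_linear(position, feed=0.15, frame=None): straight line of the TCP; frame=None keeps the orientation; feed is the mean speed in m/s.
- env.move_j(angles): joint-space move.
- env.ungrasp() and env.grasp(effort=None): open the fingers fully, or close them until they stop; effort is the grip in N (None keeps the last).
- env.dwell(seconds).
- env.inverse_kinematics(position, orientation): joint angles nearest the present ones, or None.
- env.snapshot(name): name is "scene" or "top" or "wrist"; returns a dict with "image" (384x512x3 uint8, red, green, blue), "range_z" (384x512 float32, m along the optical axis (not along the pixel's ray), 0 where there is no reading), "fov_y" (degrees; the focal length in pixels is half the picture's height over the tangent of half this angle, whatever the lens; pixels are square), "cx", "cy" (the principal point, pixels), "distortion" ([k1, k2, p1, p2, k3] as OpenCV has them; the pictures are not rectified), "eye" and "orientation" of the camera in the world. Camera axes: x right, y down, z forward; pixel columns grow to the right and rows downward; lengths in m; the calibration is good to about 2 mm. A picture is of the moment at which its call begins.
A pose or a line that the arm cannot do raises env.IKError and nothing moves.
- env.finish_job(): hands the job in, once; it reports no verdict.
Readings, each from a call of its own:
- env.read_t(): time.
- env.read_joints(): joint angles.
- env.read_dq(): joint speeds.
- env.read_effort(): joint torques, N m.
- env.read_tcp_pos(): TCP position.
- env.read_tool_rot(): TCP orientation.
- env.read_contact_force(): force on the tool from outside, world axes, zero at the start.
- env.read_torque(): the same for the moment, N m.
- env.read_opening(): finger opening in m.
Only numpy, scipy, OpenCV 4.12 (cv2) and the standard library are available. Lean on these libraries where they do the work, as an engineer would, in place of code of your own. Each camera call takes 0.05 s, during which the arm holds its last target.

## Task

Lay the loose steel strainer disk flat in the mouth of the white tank, fully down on its seat and let go of it; then put the black ring over it with its pins through the gaps of the thread and screw it clockwise until it is fully home, flat on the strainer. Be gentle: feel for the mouth, do not force the strainer against the tank, turn the ring only hand-tight, and do not knock over the bottles or the beaker.

Things in the scene. Friction and masses are not known exactly. Their poses are not given: they have to be found in the camera images.
- tank: White square plastic tank 160 x 160 mm, 90 mm high, fixed to the bench; origin at the centre of its underside, z up. On top stands a round grey neck 30 mm high, clamped stiffly in a rubber boot, but off the tank's centre by anything up to 5 mm along each of the tank's x and y axes: feel or look for it.
- port (a point): Nominal centre of the mouth at the height of the neck's rim (120 mm above the bench), with the tank's yaw. The true mouth is up to 5 mm off it along each axis of the tank. Neck: outer wall 42 mm in diameter, bore 36 mm, in it a seat ledge (inner diameter 26 mm) 5 mm below the rim.
- gap (a point): Nominal place of one entry gap of the coarse three-start thread of ribs (49 mm in diameter) outside the neck: 25 mm from the neck's axis along the tank's +x, at the rim's height (off by the neck's offset). The other two gaps are 120 and 240 degrees round. Each is open at the top and takes a ring pin within about 12 degrees either way.
- strainer: Loose perforated steel disk, 34 mm in diameter (1 mm play all round in the mouth), 6 mm thick, about 60 g, lying flat. On its top stands a bar tab: 20 mm long (its x axis), 10 mm thick (y), 22 mm high (28 mm over all). Origin at the centre of the underside, z up. Seated, its underside is 5 mm below the rim and its top 1 mm above it.
- ring: Loose black plastic screw ring lying flange up: outer diameter 60 mm, 22 mm high, about 50 g; origin at the centre of the underside, z up. Flange 4 mm thick with a 28 mm hole for the strainer's tab; skirt 51.6 mm inside, 1.2 mm play round the neck's thread. Home, its underside is 17 mm below the rim; friction holds it where it is left.
- ring_pin (a point): Tip of one of the ring's three inward pins (4 mm thick), 22.4 mm from its axis on its x axis, 4 mm above its underside; the others at 120 and 240 degrees (pale ticks on top). Pins in the gaps, the ring first rests with its underside 12.5 mm below the rim; pressed lightly and turned clockwise from above it sinks 4.5 mm to meet the strainer after 0.8 to 1.2 rad, then sinks no more and binds from 0.15 rad farther: stop by then.
- bottle_tall: Grey square chemical bottle, 70 x 70 mm, 164 mm high, origin under its centre; to be left standing
- bottle_short: Black square chemical bottle, 70 x 70 mm, 144 mm high, origin under its centre; to be left standing
- beaker: Clear beaker, diameter 84 mm, 100 mm high, origin under its centre; to be left standing

How it is judged:
By the outcome, as a careful person would: the job done as asked, in the order asked, and still so for the second after the job is handed in, with the robot touching nothing.
It also fails if it takes over 72 s, if anything falls off the work surface, if the arm or the gripper's body presses on something with over 40 N, if the wrist force passes 120 N, or if a joint passes its speed limit or range.

## Working session

There is one attempt and no reset: what is moved stays moved. The work goes in short steps, each a Python script; the robot and the scene stay as the last script left them, time stands still between calls to the robot, and variables do not carry over. Pictures are saved under pics/ and viewed, and the job is handed in when it is done.

```bash
mkdir -p pics
cat > h.py <<'E'
import numpy as np, cv2
from workcell import env
def snap(n,f):
    s=env.snapshot(n); cv2.imwrite('pics/'+f+'.png',s['image'][:,:,::-1]); np.savez('pics/'+f+'.npz',**s); return s
def load(f): return dict(np.load('pics/'+f+'.npz'))
def K(s):
    h=s['image'].shape[0]; f=h/2/np.tan(np.radians(float(s['fov_y']))/2)
    return np.array([[f,0,float(s['cx'])],[0,f,float(s['cy'])],[0,0,1]])
def ray(s,uv):
    p=cv2.undistortPoints(np.asarray(uv,float).reshape(-1,1,2),K(s),np.asarray(s['distortion'],float)).reshape(-1,2)
    d=np.c_[p,np.ones(len(p))]; return d@np.asarray(s['orientation']).T
def onplane(s,uv,z):
    d=ray(s,uv); e=np.asarray(s['eye']); return e+d*((z-e[2])/d[:,2])[:,None]
def pts(s,uv):
    uv=np.asarray(uv); d=ray(s,uv); r=s['range_z'][uv[:,1].astype(int),uv[:,0].astype(int)]
    return s['eye']+d*r[:,None]
def cloud(s):
    h,w=s['range_z'].shape; v,u=np.mgrid[:h,:w]; uv=np.c_[u.ravel(),v.ravel()]
    return pts(s,uv).reshape(h,w,3)
def proj(s,P):
    R=np.asarray(s['orientation']).T; t=-R@s['eye']
    return cv2.projectPoints(np.asarray(P,float).reshape(-1,1,3),cv2.Rodrigues(R)[0],t,K(s),np.asarray(s['distortion'],float))[0].reshape(-1,2)
def Rd(yaw): # tool y down, tool x (jaw) at yaw
    x=np.array([np.cos(yaw),np.sin(yaw),0]); y=np.array([0,0,-1.]); return np.c_[x,y,np.cross(x,y)]
E
python3 - <<'E'
from h import *
for n in ['scene','top','wrist']:
    s=snap(n,n+'0'); print(n,s['fov_y'],s['cx'],s['cy'],s['distortion'],np.round(s['eye'],3),np.round(s['orientation'],3).tolist())
print(env.read_tcp_pos(),np.round(env.read_tool_rot(),3).tolist(),env.read_t(),env.tip_reach,env.read_opening())
E
```

```text
scene 56.20618525360203 252.45552199826847 194.0773488887295 [-0.10777576  0.          0.          0.          0.        ] [0.896 0.397 0.665] [[-0.833, 0.419, -0.361], [0.553, 0.625, -0.551], [-0.006, -0.659, -0.752]]
top 44.66800245655278 252.3160542468341 190.15016551822998 [-0.19333674  0.          0.          0.          0.        ] [0.502 0.008 1.04 ] [[0.026, -0.993, 0.117], [-1.0, -0.027, -0.005], [0.008, -0.117, -0.993]]
wrist 63.714626469235505 257.81247055952866 192.6902579094129 [0.00539801 0.         0.         0.         0.        ] [ 0.317 -0.545  0.373] [[0.389, -0.876, -0.287], [-0.921, -0.37, -0.121], [-0.0, 0.311, -0.95]]
[ 0.24198459 -0.57599746  0.25586066] [[0.387, -0.0, 0.922], [-0.922, 0.001, 0.387], [-0.001, -1.0, -0.0]] 0.15 0.025 0.08535888302791302
```

View pics/scene0.png

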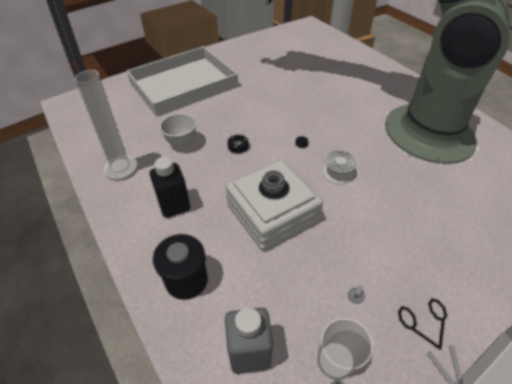

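View pics/top0.png

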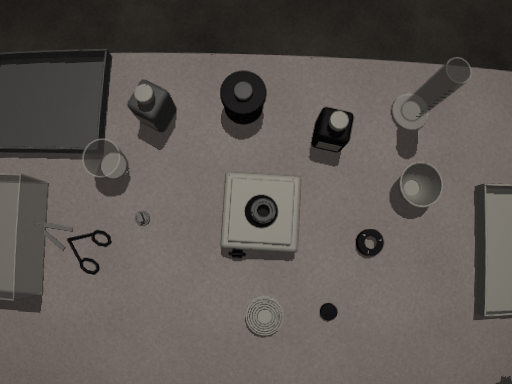

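View pics/wrist0.png

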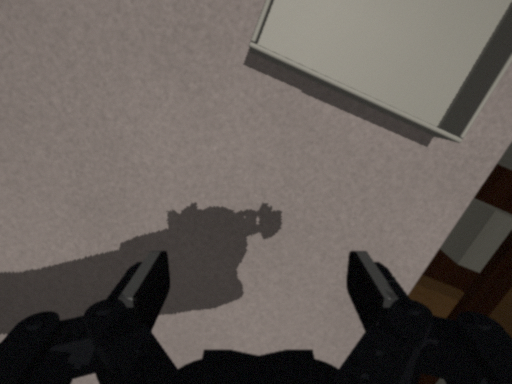

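The top view shows the strainer at about (143,217), the ring at (370,242) and the tank mouth at (262,211). The beaker is near (105,160), the grey bottle near (152,105) and the black bottle near (333,128). Next I'll convert these to coarse positions.

Run:
```python
from h import *
s=load('top0'); C=cloud(s)
for n,uv,z in [('str',(143,217),.006),('ring',(370,242),.022),('neck',(262,211),.12),('beaker',(114,166),0),('grey',(150,105),.1),('black',(333,128),.1)]:
    print(n,onplane(s,[uv],z)[0].round(4), C[uv[1],uv[0]].round(4))
r=s['image']
for n,(u,v),k in [('strz',(143,217),20),('ringz',(370,242),25),('neckz',(262,211),25)]:
    c=r[v-k:v+k,u-k:u+k]; cv2.imwrite(f'pics/{n}.png',cv2.resize(c,(400,400),interpolation=cv2.INTER_CUBIC)[:,:,::-1])
cv2.imwrite('pics/zz.png',np.hstack([cv2.imread(f'pics/{n}.png')[::2,::2] for n in ['strz','ringz','neckz']]))
# tank yaw: points with z in .085-.095
m=((C[...,2]>.08)&(C[...,2]<.1)); m[:150]=0;m[270:]=0;m[:,:200]=0;m[:,320:]=0
p=C[m][:,:2].astype(np.float32); rc=cv2.minAreaRect(p); print(rc)
```

```text
str [0.5567 0.2453 0.006 ] [0.5563 0.2437 0.0133]
ring [ 0.5138 -0.2593  0.022 ] [ 0.514  -0.2648  0.0011]
neck [ 0.5693 -0.0168  0.12  ] [ 0.5715 -0.0176  0.0905]
beaker [0.6715 0.3209 0.    ] [0.6708 0.3197 0.004 ]
grey [0.7868 0.2228 0.1   ] [0.7767 0.2152 0.1332]
black [ 0.7473 -0.1612  0.1   ] [ 0.7394 -0.1557  0.1301]
((0.5720472931861877, -0.015279814600944519), (0.14852459728717804, 0.15047955513000488), 88.87831115722656)
```

View pics/zz.png

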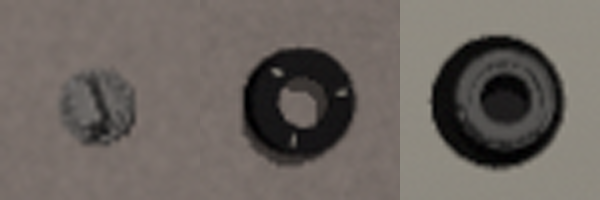

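Run:
```python
from h import *
for P in [(0.514,-.26,.17),(.57,-.017,.27),(.5565,.2445,.17)]:
    for yaw in np.radians(np.arange(-180,180,45)):
        q=env.inverse_kinematics(np.array(P),Rd(yaw)); print(P,round(np.degrees(yaw)),None if q is None else np.round(q,2))
P=np.array([0.514,-.26,.19])
env.move_ptp(P,Rd(np.arctan2(P[1],P[0]))); print(env.read_t()); snap('wrist','w_ring')
P=np.array([.57,-.017,.29])
env.move_ptp(P,Rd(0.)); print(env.read_t()); snap('wrist','w_neck')
P=np.array([.5565,.2445,.18])
env.move_ptp(P,Rd(np.arctan2(P[1],P[0]))); print(env.read_t(),env.read_joints()); snap('wrist','w_str')
```

```text
(0.514, -0.26, 0.17) -180 [ 0.1   0.58  0.38  1.83 -0.29  0.79 -2.51]
(0.514, -0.26, 0.17) -135 [ 0.25  0.56  0.16  1.82 -0.12  0.78 -1.88]
(0.514, -0.26, 0.17) -90 [ 0.38  0.55 -0.03  1.81  0.02  0.78 -1.22]
(0.514, -0.26, 0.17) -45 [ 0.5   0.55 -0.19  1.8   0.14  0.8  -0.55]
(0.514, -0.26, 0.17) 0 [ 0.62  0.57 -0.36  1.8   0.26  0.82  0.13]
(0.514, -0.26, 0.17) 45 [ 0.74  0.6  -0.54  1.79  0.39  0.86  0.81]
(0.514, -0.26, 0.17) 90 [ 0.85  0.64 -0.7   1.78  0.5   0.91  1.5 ]
(0.514, -0.26, 0.17) 135 [ 1.15  0.91 -1.28  1.77  0.93  1.22  1.95]
(0.57, -0.017, 0.27) -180 [-0.8   0.76  1.23  1.77 -0.77  1.19 -2.49]
(0.57, -0.017, 0.27) -135 [-0.03  0.42 -0.05  1.73  0.03  0.99 -2.45]
(0.57, -0.017, 0.27) -90 [ 0.1   0.43 -0.24  1.72  0.12  1.   -1.75]
(0.57, -0.017, 0.27) -45 [ 0.26  0.45 -0.46  1.72  0.23  1.03 -1.06]
(0.57, -0.017, 0.27) 0 [ 0.35  0.47 -0.6   1.71  0.3   1.05 -0.34]
(0.57, -0.017, 0.27) 45 [ 0.44  0.5  -0.73  1.71  0.38  1.08  0.38]
(0.57, -0.017, 0.27) 90 [ 0.49  0.52 -0.8   1.7   0.41  1.09  1.13]
(0.57, -0.017, 0.27) 135 [ 0.73  0.73 -1.27  1.69  0.72  1.28  1.66]
(0.5565, 0.2445, 0.17) -180 [ 0.24  0.95 -1.28  1.68  0.96  1.27  1.89]
(0.5565, 0.2445, 0.17) -135 [-0.86  0.66  0.52  1.74 -0.42  0.85 -2.5 ]
(0.5565, 0.2445, 0.17) -90 [-0.22  0.62 -0.42  1.71  0.32  0.88 -2.35]
(0.5565, 0.2445, 0.17) -45 [-0.07  0.67 -0.65  1.7   0.49  0.94 -1.7 ]
(0.5565, 0.2445, 0.17) 0 [ 0.03  0.73 -0.84  1.69  0.62  1.01 -1.02]
(0.5565, 0.2445, 0.17) 45 [ 0.02  0.72 -0.81  1.69  0.61  1.   -0.23]
(0.5565, 0.2445, 0.17) 90 [ 0.05  0.74 -0.87  1.69  0.65  1.02  0.53]
(0.5565, 0.2445, 0.17) 135 [ 0.24  0.95 -1.28  1.68  0.96  1.27  1.1 ]
1.7083
2.8
3.95 [-0.14743477  0.62911801 -0.53370696  1.69653091  0.38647213  0.92232745
 -0.4229972 ]
```

View pics/w_ring.png

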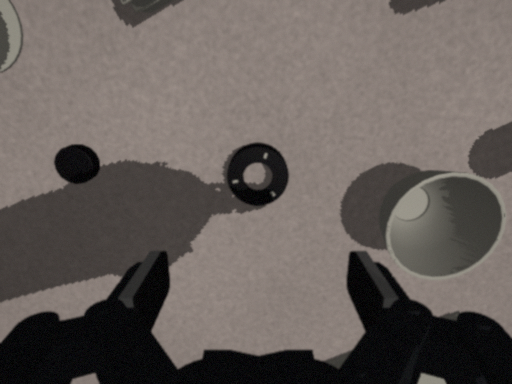

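View pics/w_neck.png

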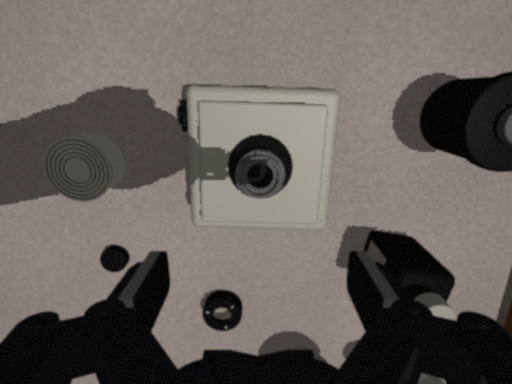

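View pics/w_str.png

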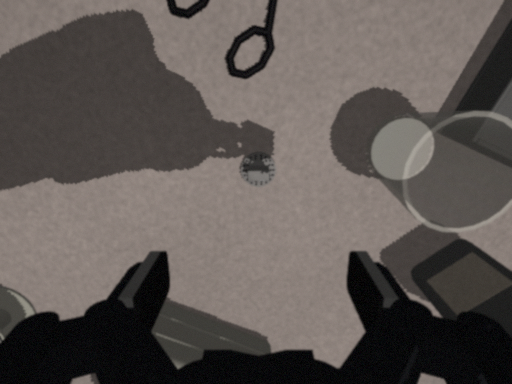

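The wrist views show the ring at (258,174) with three ticks, the neck at (260,173) and the strainer at (257,169). I'll zoom in on each.

Run:
```python
from h import *
for n,(u,v),k in [('w_str',(257,169),25),('w_ring',(258,174),36),('w_neck',(260,170),36)]:
    c=load(n)['image'][v-k:v+k,u-k:u+k].astype(float); c=np.clip((c/c.max())**.6*255,0,255).astype(np.uint8)
    cv2.imwrite(f'pics/z_{n}.png',cv2.resize(c,(400,400),interpolation=cv2.INTER_CUBIC)[:,:,::-1])
cv2.imwrite('pics/zz2.png',cv2.resize(np.hstack([cv2.imread(f'pics/z_{n}.png') for n in ['w_str','w_neck']]),(800,400)))
s=load('w_neck');C=cloud(s)
u,v=260,173
d=C[v-40:v+40,u-40:u+40]; m=d[...,2]>.117; q=d[m]; print(len(q),q.mean(0),q[:,:2].min(0),q[:,:2].max(0))
print(q[:,2].max(), np.histogram(d[...,2],bins=[.0,.085,.095,.105,.11,.114,.117,.119,.121,.123,.13]))
```

```text
485 [ 0.57298102 -0.01402879  0.13259584] [ 0.55229373 -0.03814498] [0.59381997 0.06088664]
0.40656252165587764 (array([   0, 4945,   13,  153,  283,  521,   94,  355,   14,    0]), array([0.   , 0.085, 0.095, 0.105, 0.11 , 0.114, 0.117, 0.119, 0.121,
       0.123, 0.13 ]))
```

View pics/zz2.png

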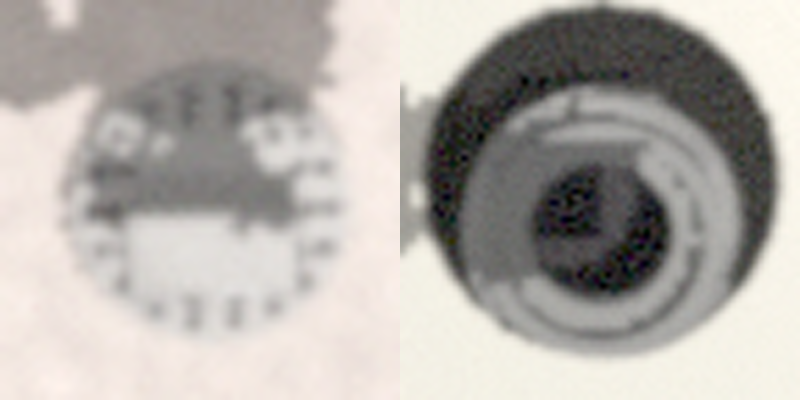

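View pics/z_w_ring.png

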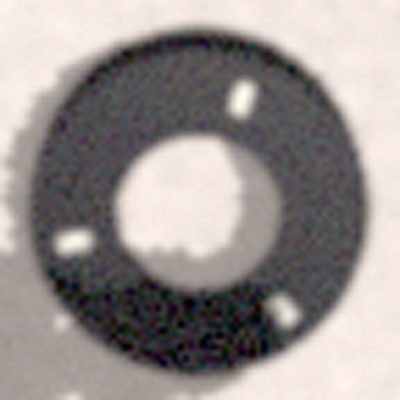

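Strainer: the disk is about 31 px across, and the tab lies nearly along the image x axis. I'll take closer views before acting, first the strainer with the grasp yaw.

Run:
```python
from h import *
s=load('w_str');C=cloud(s)
d=C[145:195,230:285]; m=(d[...,2]>.02)&(d[...,2]<.04); q=d[m]; print(len(q),q.mean(0),cv2.minAreaRect(q[:,:2].astype(np.float32)),q[:,2].mean())
m=(d[...,2]>.004)&(d[...,2]<.04); q=d[m]; print(len(q),cv2.minEnclosingCircle(q[:,:2].astype(np.float32)))
# close view
yaw=np.radians(-66.); R=Rd(yaw); ob=np.array([.5565,.2445,.0])
P=ob-R[:,2]*.02; P[2]=.10
env.move_ptp(P,R); print(env.read_t(),env.read_joints().round(2)); snap('wrist','w_str2')
```

```text
269 [0.55575129 0.25021892 0.02709054] ((0.5559186339378357, 0.24969559907913208), (0.019182676449418068, 0.009890924207866192), 24.047761917114258) 0.027090542451467515
932 ((0.5563331842422485, 0.24943803250789642), 0.017154036089777946)
5.275 [-0.42  0.67 -0.13  1.81  0.13  0.67 -1.78]
```

View pics/w_str2.png

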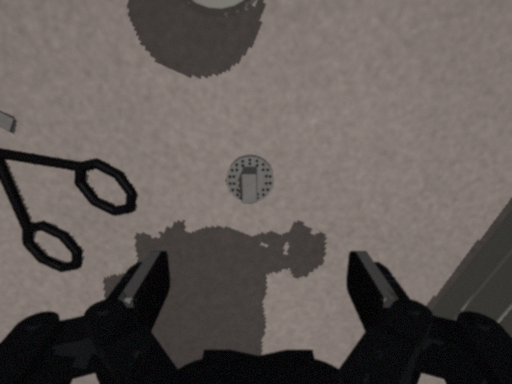

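The close view shows the strainer at (250,180), with the tab along the image's vertical as intended. Next I'll measure it and the fingertips by depth.

Run:
```python
from h import *
s=load('w_str2');C=cloud(s)
d=C[145:210,215:285]; m=(d[...,2]>.02)&(d[...,2]<.04); q=d[m]; print(len(q),cv2.minAreaRect(q[:,:2].astype(np.float32)),q[:,2].mean())
m=(d[...,2]>.004)&(d[...,2]<.04); q=d[m]; print(len(q),cv2.minEnclosingCircle(q[:,:2].astype(np.float32)))
m=(d[...,2]>-.01)&(d[...,2]<.002);print(np.median(d[m][:,2]))
# fingers in tool frame
R=env.read_tool_rot();T=env.read_tcp_pos(); L=(C-T)@R
f=(s['range_z']>0)&(C[...,2]>.05)
for sl in [(slice(245,330),slice(80,172)),(slice(245,330),slice(345,420))]:
    q=L[sl][f[sl]]; print(np.percentile(q,[0,2,50,98,100],axis=0).round(4).tolist())
print(T)
```

```text
494 ((0.5568985342979431, 0.24979525804519653), (0.019651873037219048, 0.009748914279043674), 24.022138595581055) 0.027155106567406058
1741 ((0.5567293167114258, 0.2494715005159378), 0.017192067578434944)
-0.00034501594607339037
[[-0.0594, -0.0485, -0.0102], [-0.0552, -0.0419, -0.0078], [-0.0432, -0.0194, 0.0119], [-0.0366, 0.0088, 0.0154], [-0.0294, 0.0132, 0.0198]]
[[0.0311, -0.0481, -0.0105], [0.038, -0.0426, -0.0076], [0.0445, -0.0178, 0.0118], [0.0563, 0.0089, 0.0159], [0.0578, 0.0141, 0.0195]]
[0.53854611 0.23618383 0.10031739]
```

Both views agree: disk centre at (0.5567, 0.2495), tab yaw 24°, and sizes of 34, 20 × 10 and 27 mm. Grasping now.

Run:
```python
from h import *
R=Rd(np.radians(-66.))
env.move_ptp(np.array([.5567,.2496,.075]),R)
env.move_linear(np.array([.5567,.2496,.034]),feed=.08)
env.grasp(30); print(env.read_t(),env.read_opening(),env.read_contact_force().round(2))
env.move_linear(np.array([.5567,.2496,.20]),feed=.2)
print(env.read_t(),env.read_opening(),env.read_contact_force().round(2)); 
R=Rd(np.radians(-66.)); 
P=np.array([.571,-.0155,0])-R[:,2]*.045; P[2]=.205
env.move_ptp(P,R); print(env.read_t(),env.read_joints().round(2)); snap('wrist','w_neck2')
```

```text
6.925 0.009467124557840807 [-1.83  0.24  4.85]
7.9083 0.009205559065249499 [-0.97  0.05 -1.17]
9.0083 [ 0.05  0.44 -0.13  1.89  0.07  0.81 -1.27]
```

View pics/w_neck2.png

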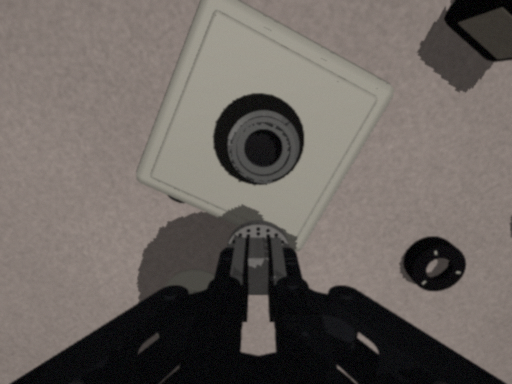

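The strainer is held at (258,235) and the neck is at about (263,145). I'll zoom and measure the rim, the ribs and the held disk.

Run:
```python
from h import *
s=load('w_neck2');C=cloud(s)
u,v,k=263,145,50
c=s['image'][v-k:v+k,u-k:u+k].astype(float); c=np.clip((c/c.max())**.5*255,0,255).astype(np.uint8)
cv2.imwrite('pics/z_n2.png',cv2.resize(c,(600,600),interpolation=cv2.INTER_CUBIC)[:,:,::-1])
d=C[v-k:v+k,u-k:u+k]; z=d[...,2]
print(np.histogram(z,bins=[.0,.085,.095,.105,.11,.112,.114,.116,.118,.119,.12,.121,.123,.13]))
m=(z>.1165)&(z<.123); q=d[m][:,:2].astype(np.float32); c0,r=cv2.minEnclosingCircle(q); print(c0,r,d[m][:,2].mean())
r_=np.hypot(*(q-c0).T); print(np.percentile(r_,[0,2,10,50,90,98,100]).round(4))
m=(z>.100)&(z<.1165); q=d[m]; rr=np.hypot(*(q[:,:2]-c0).T); a=np.degrees(np.arctan2(*(q[:,:2]-c0).T[::-1]))
k=rr>.0212
for A in range(-180,180,10):
    j=k&(a>=A)&(a<A+10); print(A,j.sum(),(rr[j].max()*1e3).round(1) if j.any() else '', (q[j][:,2].max()*1e3).round(1) if j.any() else '',end=' | ')
# tank top rect
mt=(C[...,2]>.082)&(C[...,2]<.097); mt[230:]=0
n,lab,st,_=cv2.connectedComponentsWithStats(mt.astype(np.uint8)); i=1+st[1:,4].argmax()
print(cv2.minAreaRect(C[lab==i][:,:2].astype(np.float32)), np.median(C[lab==i][:,2]))
R=env.read_tool_rot();T=env.read_tcp_pos()
h=C[215:250,225:295]; L=(h-T)@R; mm=(L[...,1]>.02)&(L[...,1]<.04); print(mm.sum(),L[mm].min(0),L[mm].max(0))
```

```text
(array([   0, 7004,    2,  282,  213,  352, 1080,  118,  165,  489,  236,
         22,    0]), array([0.   , 0.085, 0.095, 0.105, 0.11 , 0.112, 0.114, 0.116, 0.118,
       0.119, 0.12 , 0.121, 0.123, 0.13 ]))
(0.5740883350372314, -0.018042437732219696) 0.023082828149199486 0.11945661137975128
[0.0125 0.0172 0.0178 0.0194 0.021  0.0218 0.023 ]
-180 14 25.4 114.1 | -170 17 25.5 115.5 | -160 15 24.7 115.6 | -150 17 25.2 116.3 | -140 3 25.0 108.5 | -130 6 24.9 110.0 | -120 8 24.3 110.4 | -110 9 24.1 110.4 | -100 13 24.3 112.3 | -90 15 24.4 111.8 | -80 20 24.1 112.9 | -70 22 23.6 114.0 | -60 23 23.7 114.2 | -50 23 23.8 115.2 | -40 21 23.7 115.5 | -30 22 23.6 115.9 | -20 24 23.6 114.6 | -10 24 23.6 110.1 | 0 23 23.7 110.6 | 10 25 23.9 110.9 | 20 30 23.9 111.5 | 30 30 24.1 111.8 | 40 31 24.3 112.4 | 50 32 24.4 113.3 | 60 33 24.5 114.4 | 70 35 24.8 115.2 | 80 34 24.7 115.7 | 90 32 25.0 116.4 | 100 18 24.7 116.0 | 110 25 25.4 110.3 | 120 18 25.3 109.7 | 130 18 25.5 110.5 | 140 15 25.6 110.7 | 150 16 25.6 111.5 | 160 13 25.4 112.4 | 170 14 25.6 113.1 | ((0.5745624899864197, -0.014608755707740784), (0.13045890629291534, 0.12995585799217224), 88.21570587158203) 0.08973482380845549
1038 [-0.01535798  0.02001239  0.00310444] [0.01762445 0.03512132 0.01694476]
```

View pics/z_n2.png

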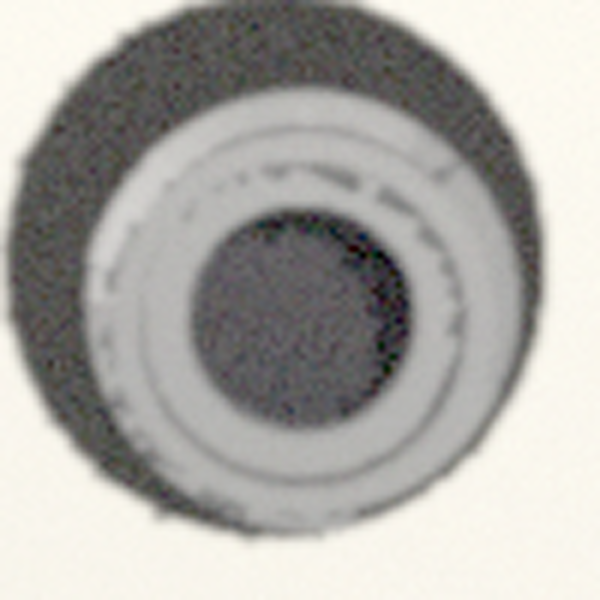

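The depth profile shows the ribs: the top height drops at about -14°, 107° and -141°, and the low gaps begin just counter-clockwise of each. So the gaps lie near 0°, 120° and 240°, and the tank yaw is about -1.8°. Next I'll fit the mouth centre robustly.

Run:
```python
from h import *
from scipy.optimize import least_squares
for f,(u,v) in [('w_neck2',(263,145)),('w_neck',(260,173))]:
    s=load(f);C=cloud(s);k=45
    d=C[v-k:v+k,u-k:u+k]; m=((d[...,2]>.1175)&(d[...,2]<.123)).astype(np.uint8)
    n,lab,st,_=cv2.connectedComponentsWithStats(m); i=1+st[1:,4].argmax(); m=(lab==i)
    q=d[m][:,:2]; c=q.mean(0)
    for it in range(20):
        w=q-c; r=np.hypot(*w.T); a=np.arctan2(w[:,1],w[:,0]); b=((a+np.pi)/(2*np.pi)*24).astype(int)%24
        # outer / inner boundary per sector
        o=np.array([np.percentile(r[b==j],95) if (b==j).sum()>5 else np.nan for j in range(24)])
        i_=np.array([np.percentile(r[b==j],5) if (b==j).sum()>5 else np.nan for j in range(24)])
        mid=(o+i_)/2; th=(np.arange(24)+.5)/24*2*np.pi-np.pi; g=~np.isnan(mid)
        A=np.c_[np.cos(th),np.sin(th),np.ones(24)][g]; x=np.linalg.lstsq(A,mid[g],rcond=None)[0]; c=c+x[:2]
    print(f,c,x[2],g.sum(),np.nanmedian(o),np.nanmedian(i_))
    # image: dark inner hole ray-cast to ledge height .115
# held disk: tool frame bottom/edge
s=load('w_neck2');C=cloud(s);R=env.read_tool_rot();T=env.read_tcp_pos()
h=C[215:250,220:300]; L=(h-T)@R; mm=(L[...,1]>.02)&(L[...,1]<.04); q=L[mm]; print(np.percentile(q[:,1],[1,50,99]))
e=q[q[:,1]<.031]; 
for zz in [.004,.008,.012,.015]:
    j=abs(q[:,2]-zz)<.0007; print(zz,q[j][:,0].min(),q[j][:,0].max(),q[j][:,1].min())
f=lambda p: np.hypot(B[:,0]-p[0],B[:,1]-p[1])-.017
B=[]
for row in range(217,240):
    rr=np.flatnonzero(mm[row-215]); 
    if len(rr)>4: B+= [L[row-215,rr[0]][[0,2]],L[row-215,rr[-1]][[0,2]]]
B=np.array(B); r=least_squares(f,[0,0],loss='soft_l1',f_scale=.0005); print(r.x,len(B))
```

```text
w_neck2 [ 0.57325483 -0.01765319] 0.019445927270607795 24 0.020876696684466803 0.018041817365821215
w_neck [ 0.5730746  -0.01757617] 0.01946750142738847 24 0.020878226032220303 0.018052812218689165
[0.02024699 0.02863089 0.03463466]
0.004 -0.015357977793232568 0.017059097155542165 0.02744173402556192
0.008 -0.013758588852759447 0.016289354222759934 0.027361714812377994
0.012 -0.01120390386720503 0.013374473239790888 0.020012388268163844
0.015 -0.00755324512327929 0.00957794744566629 0.027258893480033644
[ 0.00107015 -0.00057946] 40
```

Both views put the mouth at (0.5731, -0.0176), which is 1 to 3 mm off the tank centre and so within tolerance. I'll lower the disk with force feeling.

```bash
cat >> h.py <<'E'
def F(n=3):
    return np.mean([env.read_contact_force() for _ in range(n)],0)
E
python3 - <<'E'
from h import *
R=Rd(np.radians(-66.)); c=np.array([.5731,-.0176])
env.move_linear(np.array([*c,.205]),feed=.1)
env.move_linear(np.array([*c,.157]),feed=.1); env.dwell(.1)
f0=F(); print(env.read_t(),f0.round(2))
z=.157
while z>.147:
    z-=.0006; env.move_linear(np.array([*c,z]),feed=.03)
    f=env.read_contact_force()-f0; print(round(z,4),env.read_tcp_pos().round(4),f.round(2),env.read_t())
    if f[2]>2.5 or np.hypot(*f[:2])>2.5: break
E
```

```text
10.4 [-0.53  0.23  0.06]
0.1564 [ 0.5732 -0.0176  0.1567] [ 0.27  0.13 -0.68] 10.65
0.1558 [ 0.5731 -0.0176  0.1558] [ 1.06  0.56 -0.74] 10.9
0.1552 [ 0.5731 -0.0176  0.1552] [ 0.37 -0.08 -0.7 ] 11.15
0.1546 [ 0.5731 -0.0176  0.1546] [ 0.73 -0.68 -0.6 ] 11.4
0.154 [ 0.5731 -0.0176  0.154 ] [-0.73 -0.53 -0.47] 11.65
0.1534 [ 0.5731 -0.0176  0.1534] [-0.07 -0.53 -1.02] 11.9
0.1528 [ 0.5731 -0.0176  0.1528] [ 1.67 -0.72 -0.56] 12.15
0.1522 [ 0.5731 -0.0176  0.1522] [ 0.27 -0.45 -0.21] 12.4
0.1516 [ 0.5731 -0.0176  0.1516] [-0.08  0.11 -0.95] 12.65
0.151 [ 0.5731 -0.0176  0.151 ] [ 0.42  0.36 -1.96] 12.9
0.1504 [ 0.5731 -0.0176  0.1504] [ 0.29  1.17 -0.61] 13.15
0.1498 [ 0.5731 -0.0176  0.1498] [ 0.28 -0.44 -1.12] 13.4
0.1492 [ 0.5731 -0.0176  0.1492] [ 0.43 -0.44 -0.95] 13.65
0.1486 [ 0.5731 -0.0176  0.1491] [-3.59  0.3   9.07] 13.9
```

It went in freely and seats at TCP 0.149, as predicted. I'll relax it, release, lift and look.

Run:
```python
from h import *
R=Rd(np.radians(-66.)); c=np.array([.5731,-.0176])
env.move_linear(np.array([*c,.1491]),feed=.03); print(F().round(2))
env.ungrasp(); print(env.read_t(),env.read_opening(),F().round(2))
env.move_linear(np.array([*c,.20]),feed=.15)
P=np.array([*c,0])-R[:,2]*.035; P[2]=.205
env.move_linear(P,feed=.2); print(env.read_t()); s=snap('wrist','w_seat')
C=cloud(s); 
L=np.hypot(C[...,0]-c[0],C[...,1]-c[1])
d=C[(L<.03)&(C[...,2]>.137)&(C[...,2]<.15)]; print(len(d),d[:,2].mean(),cv2.minAreaRect(d[:,:2].astype(np.float32)))
for r0,r1 in [(.012,.0165),(.0185,.0205)]:
    d=C[(L>r0)&(L<r1)&(C[...,2]>.112)&(C[...,2]<.128)]; A=np.c_[d[:,:2]-c,np.ones(len(d))]; x=np.linalg.lstsq(A,d[:,2],rcond=None)[0]; print(r0,len(d),np.median(d[:,2]),np.degrees(x[:2]),x[2])
k=60;u,v=proj(s,[[*c,.12]])[0].astype(int);print(u,v)
cv2.imwrite('pics/z_seat.png',cv2.resize(s['image'][v-k:v+k,u-k:u+k],(600,600),interpolation=cv2.INTER_CUBIC)[:,:,::-1])
```

```text
[-1.12 -0.22  1.8 ]
14.875 0.08539027028599029 [ 0.4   0.16 -1.21]
15.6917
561 0.14236956803438502 ((0.5732794404029846, -0.018236082047224045), (0.020352354273200035, 0.009676904417574406), 24.393356323242188)
0.012 792 0.12064443713403904 [-0.19791497 -1.08538929] 0.1205806309878623
0.0185 526 0.11963188477284044 [-0.04396496 -0.09252881] 0.11963389306422068
256 163
```

View pics/z_seat.png

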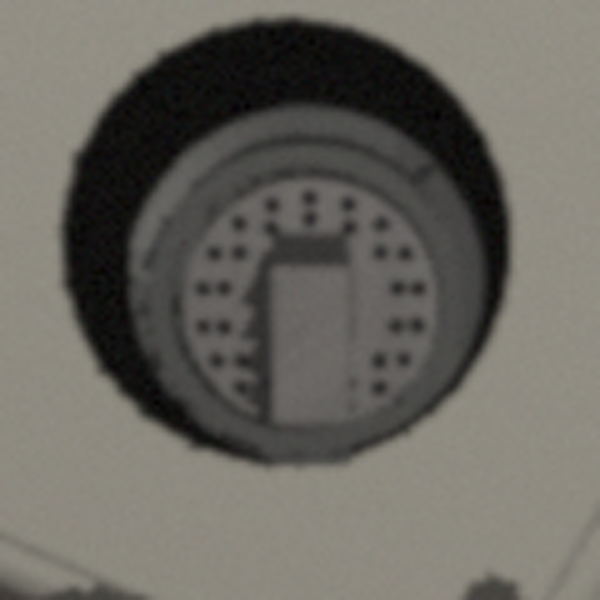

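The strainer is seated and level: its top is 1.0 mm above the rim and the tab top is at 142.4 mm. For the ring, I'll take its centre by depth and its ticks by brightness from the earlier view.

```bash
cat >> h.py <<'E'
def ring(s,c,z0,zt):
    """centre by outer edge of depth mask, ticks by brightness at plane zt"""
    C=cloud(s); m=(np.hypot(C[...,0]-c[0],C[...,1]-c[1])<.045)&(C[...,2]>z0)&(C[...,2]<zt+.005)
    n,lab,st,_=cv2.connectedComponentsWithStats(m.astype(np.uint8)); m=lab==1+st[1:,4].argmax()
    mt=m&(C[...,2]>zt-.003)
    q=C[mt][:,:2]; cc=q.mean(0)
    for it in range(20):
        w=q-cc; r=np.hypot(*w.T); a=np.arctan2(w[:,1],w[:,0]); b=((a+np.pi)/(2*np.pi)*24).astype(int)%24
        mid=np.array([(np.percentile(r[b==j],95)+np.percentile(r[b==j],5))/2 if (b==j).sum()>5 else np.nan for j in range(24)])
        th=(np.arange(24)+.5)/24*2*np.pi-np.pi; g=~np.isnan(mid)
        x=np.linalg.lstsq(np.c_[np.cos(th),np.sin(th),np.ones(24)][g],mid[g],rcond=None)[0]; cc=cc+x[:2]
    g=s['image'].max(2).astype(int); hull=cv2.morphologyEx(m.astype(np.uint8),cv2.MORPH_CLOSE,np.ones((5,5)))>0
    rr=np.hypot(C[...,0]-cc[0],C[...,1]-cc[1])
    t=hull&(rr>.0165)&(rr<.0275)&(g>np.percentile(g[hull],50)+45)
    n,lab,st,cen=cv2.connectedComponentsWithStats(t.astype(np.uint8))
    out=[]
    for i in range(1,n):
        if st[i,4]>=3:
            ww=(g*(lab==i))[lab==i]; v,u=np.nonzero(lab==i); uv=[[np.average(u,weights=ww),np.average(v,weights=ww)]]
            p=onplane(s,uv,zt)[0][:2]-cc; out.append((st[i,4],round(np.hypot(*p)*1e3,1),round(np.degrees(np.arctan2(p[1],p[0])),1)))
    return cc,x[2],np.median(C[mt][:,2]),out
E
python3 - <<'E'
from h import *
print(ring(load('w_ring'),(.514,-.262),.012,.022))
R=env.read_tool_rot()
for y in range(-180,181,15):
    q=env.inverse_kinematics(np.array([.573,-.018,.16]),Rd(np.radians(y))); p=env.inverse_kinematics(np.array([.515,-.262,.16]),Rd(np.radians(y)))
    print(y,None if q is None else q[[0,2,6]].round(2),None if p is None else p[[0,2,6]].round(2))
E
```

```text
(array([ 0.51601292, -0.25909798]), np.float64(0.02194214861520286), np.float64(0.021636799098998988), [(np.int32(25), np.float64(21.5), np.float64(42.7)), (np.int32(20), np.float64(22.0), np.float64(166.0)), (np.int32(15), np.float64(23.3), np.float64(-75.7))])
-180 [-0.7   1.01 -2.44] [ 0.1   0.38 -2.5 ]
-165 [-0.6   0.8  -2.34] [ 0.15  0.31 -2.29]
-150 [-0.6   0.8  -2.08] [ 0.2   0.24 -2.07]
-135 [-0.19  0.17 -2.31] [ 0.24  0.19 -1.86]
-120 [-0.14  0.1  -2.1 ] [ 0.28  0.13 -1.64]
-105 [-0.1   0.04 -1.88] [ 0.32  0.07 -1.42]
-90 [-0.06 -0.02 -1.66] [ 0.36  0.01 -1.19]
-75 [-0.01 -0.08 -1.44] [ 0.4  -0.05 -0.97]
-60 [ 0.03 -0.14 -1.22] [ 0.44 -0.11 -0.75]
-45 [ 0.07 -0.2  -1.  ] [ 0.49 -0.17 -0.53]
-30 [ 0.12 -0.26 -0.77] [ 0.53 -0.23 -0.31]
-15 [ 0.16 -0.32 -0.55] [ 0.58 -0.3  -0.09]
0 [ 0.2  -0.39 -0.33] [ 0.62 -0.36  0.13]
15 [ 0.25 -0.45 -0.11] [ 0.67 -0.42  0.35]
30 [ 0.29 -0.52  0.11] [ 0.71 -0.49  0.57]
45 [ 0.34 -0.58  0.33] [ 0.75 -0.55  0.79]
60 [ 0.38 -0.64  0.56] [ 0.8  -0.61  1.01]
75 [ 0.42 -0.71  0.78] [ 0.84 -0.68  1.24]
90 [ 0.46 -0.77  1.  ] [ 0.88 -0.74  1.46]
105 [ 0.49 -0.83  1.23] [ 0.91 -0.8   1.69]
120 [ 0.71 -1.28  1.24] [ 1.15 -1.28  1.68]
135 [ 0.71 -1.28  1.5 ] [ 1.15 -1.28  1.94]
150 [ 0.71 -1.28  1.76] [-0.33  1.22 -2.37]
165 [ 0.71 -1.28  2.02] [-0.26  1.01 -2.26]
180 [-0.7   1.01 -2.44] [ 0.1   0.38 -2.5 ]
```

Ring ticks come out at 44.3° modulo 120, and the radii of 21.5 to 23.3 mm suggest a centre error of about 1 mm. I'll take one closer look with the planned grasp yaw of 30°.

Run:
```python
from h import *
R=Rd(np.radians(30.)); P=np.array([.516,-.2595,0])-R[:,2]*.02; P[2]=.11
T=env.read_tcp_pos(); T[2]=.23
env.move_linear(T,feed=.25)
env.move_ptp(P,R); print(env.read_t(),env.read_joints().round(2)); s=snap('wrist','w_ring2')
print(ring(s,(.516,-.2595),.012,.022))
```

```text
17.6583 [ 0.69  0.69 -0.45  1.78  0.41  0.76  0.56]
(array([ 0.51549994, -0.25922529]), np.float64(0.021902965390564348), np.float64(0.021723088786542527), [(np.int32(22), np.float64(21.5), np.float64(165.0)), (np.int32(22), np.float64(22.1), np.float64(42.6)), (np.int32(42), np.float64(22.6), np.float64(-74.9))])
```

View pics/w_ring2.png

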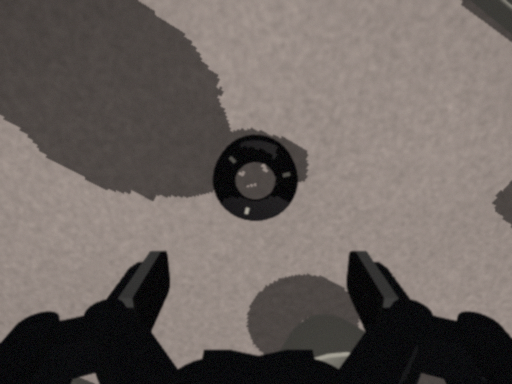

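The ring ticks at (232,160), (286,175) and (248,211) again give 44.2°, with the centre at about (0.5159, -0.2596). Grasping the ring now.

Run:
```python
from h import *
R=Rd(np.radians(30.)); c=[.5159,-.2596]
env.move_linear(np.array([*c,.07]),feed=.15)
env.move_linear(np.array([*c,.025]),feed=.08)
env.grasp(30); print(env.read_t(),env.read_opening(),env.read_contact_force().round(2))
env.move_linear(np.array([*c,.20]),feed=.2); print(env.read_t(),env.read_opening(),F().round(2))
s=snap('wrist','w_held'); T=env.read_tcp_pos();R=env.read_tool_rot()
C=cloud(s);L=(C-T)@R
s['range_z']; 
u,v=proj(s,[T+R[:,1]*.003])[0].astype(int); print(u,v)
k=100; cv2.imwrite('pics/z_held.png',cv2.resize(s['image'][v-k:min(384,v+k),u-k:u+k],None,fx=3,fy=3)[:,:,::-1])
m=(L[...,1]>-.005)&(L[...,1]<.03)&(np.hypot(L[...,0],L[...,2])<.034); q=L[m]; print(m.sum(),np.percentile(q,[1,10,50,90,99],axis=0).round(4).tolist())
```

```text
19.2417 0.058645495177651115 [-2.43  0.92  9.06]
20.2667 0.058197153833210384 [ 0.26  0.07 -0.4 ]
254 275
11901 [[-0.0304, -0.0034, -0.0262], [-0.0223, 0.0031, -0.0184], [0.0009, 0.0041, 0.0085], [0.0239, 0.0113, 0.0271], [0.0307, 0.0244, 0.03]]
```

View pics/z_held.png

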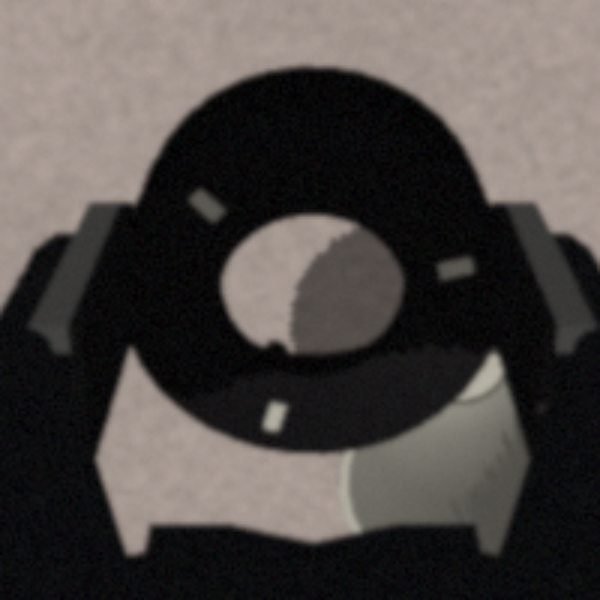

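The held ring is level, with ticks in the crop at (207,205), (456,268) and (275,416). I'll compute its centre and tick angle in the tool frame.

Run:
```python
from h import *
s=load('w_held'); T=env.read_tcp_pos();R=env.read_tool_rot()
o=np.array([254-100,275-100])
P=[]
for p in [(207,205),(456,268),(275,416)]:
    uv=o+(np.array(p)-1)/3; d=ray(s,[uv])[0]
    y=.0035; # plane: (X-T).R1=y
    t=(y-(s['eye']-T)@R[:,1])/(d@R[:,1]); X=s['eye']+t*d; P.append((X-T)@R)
P=np.array(P)[:,[0,2]]; 
# circumcentre
A=2*(P[1:]-P[0]); b=(P[1:]**2).sum(1)-(P[0]**2).sum(); c=np.linalg.solve(A,b); w=P-c
print(P.round(4),c,np.hypot(*w.T)); 
# world angles
W=w[:,:1]*R[:2,0]+w[:,1:]*R[:2,2]; a=np.degrees(np.arctan2(W[:,1],W[:,0])); print(a,a%120)
```

```text
[[-0.014   0.0161]
 [ 0.0227  0.0057]
 [-0.0045 -0.0209]] [0.00135581 0.00033392] [0.02199056 0.02199056 0.02199056]
[164.23850422  44.18065685 -75.49486933] [44.23850422 44.18065685 44.50513067]
```

In the tool frame the pins are at 44.3° and the ring is centred along tool z to 0.3 mm. The apparent 1.3 mm in x matches what the held strainer showed, so I take it as near-field camera bias. I'll go to entry yaw -14.8° (pins at about -0.5°) and descend by feel.

Run:
```python
from h import *
R=Rd(np.radians(-14.8)); c=np.array([.5731,-.0176])
env.move_ptp(np.array([*c,.185]),R); env.move_linear(np.array([*c,.153]),feed=.1); env.dwell(.15)
f0=F(); print(env.read_t(),f0.round(2),env.read_torque().round(3),env.read_joints().round(2))
z=.153
while z>.131:
    z-=.0012 if z>.1415 else .0006; env.move_linear(np.array([*c,z]),feed=.04)
    f=env.read_contact_force()-f0; print(round(z,4),env.read_tcp_pos().round(4),f.round(2),env.read_t())
    if f[2]>3.5 or np.hypot(*f[:2])>4: break
```

```text
22.025 [ 0.04  0.64 -0.45] [ 0.047 -0.055 -0.032] [ 0.16  0.58 -0.32  1.82  0.25  0.78 -0.55]
0.1518 [ 0.5731 -0.0176  0.1519] [ 0.36 -0.72 -0.15] 22.275
0.1506 [ 0.5731 -0.0176  0.1506] [ 0.14 -0.73  0.4 ] 22.525
0.1494 [ 0.5731 -0.0176  0.1493] [ 0.05 -0.08  0.8 ] 22.775
0.1482 [ 0.5731 -0.0176  0.1481] [-0.22 -0.01  0.42] 23.025
0.147 [ 0.5731 -0.0176  0.1469] [-1.02 -0.35 -0.34] 23.275
0.1458 [ 0.5731 -0.0176  0.1457] [ 0.48 -0.48 -0.2 ] 23.525
0.1446 [ 0.5731 -0.0176  0.1445] [ 0.21 -0.55  0.22] 23.775
0.1434 [ 0.5731 -0.0176  0.1434] [-0.14 -0.44  0.18] 24.025
0.1422 [ 0.5728 -0.0179  0.142 ] [-1.34 -1.96 -0.96] 24.275
0.141 [ 0.5728 -0.018   0.1408] [-1.77 -3.47 -1.25] 24.525
0.1404 [ 0.5729 -0.0178  0.1403] [-3.52 -3.47  0.79] 24.775
```

A sideways force of about 5 N towards -x, -y appeared as the skirt reached the ribs. I'll give way laterally along the force and continue gently.

```bash
cat > desc.py <<'E'
from h import *
def descend(c,z,zend,f0,dz=.0006,fz=5,n=40):
    for i in range(n):
        f=F(2)-f0
        if f[2]>fz: print('fz stop'); break
        lat=np.hypot(*f[:2])
        if lat>1.5: c=c+np.clip(f[:2]*8e-5,-3e-4,3e-4)
        if lat<4: z-=dz
        if z<zend: print('end'); break
        env.move_linear(np.array([*c,z]),feed=.04)
        print(c.round(4),round(z,4),env.read_tcp_pos().round(4),(F(2)-f0).round(2),round(env.read_t(),2))
    return c,z
E
python3 - <<'E'
from desc import *
f0=np.array([.04,.4,-.4])
descend(np.array([.5728,-.0179]),.1404,.1318,f0)
print(env.read_torque().round(3))
E
```

```text
[ 0.5725 -0.0182] 0.1404 [ 0.5726 -0.018   0.1404] [-1.47 -2.06  0.5 ] 25.02
[ 0.5724 -0.0183] 0.1398 [ 0.5725 -0.0182  0.1398] [-1.02 -1.44 -0.15] 25.27
[ 0.5723 -0.0184] 0.1392 [ 0.5724 -0.0183  0.1392] [-0.54 -0.6  -0.94] 25.52
[ 0.5723 -0.0184] 0.1386 [ 0.5724 -0.0184  0.1386] [-1.29  0.09  0.76] 25.77
[ 0.5723 -0.0184] 0.138 [ 0.5723 -0.0184  0.1379] [-0.86 -0.38 -0.29] 26.02
[ 0.5723 -0.0184] 0.1374 [ 0.5723 -0.0184  0.1374] [ 0.7  -0.78 -0.15] 26.27
[ 0.5723 -0.0184] 0.1368 [ 0.5723 -0.0184  0.1368] [ 0.64  0.08 -0.27] 26.52
[ 0.5723 -0.0184] 0.1362 [ 0.5723 -0.0184  0.1362] [0.71 0.26 0.04] 26.77
[ 0.5723 -0.0184] 0.1356 [ 0.5723 -0.0184  0.1356] [-0.42 -0.26 -0.55] 27.02
[ 0.5723 -0.0184] 0.135 [ 0.5723 -0.0184  0.1349] [-0.12  0.52 -0.09] 27.27
[ 0.5723 -0.0184] 0.1344 [ 0.5723 -0.0184  0.1344] [-0.19 -0.01 -0.94] 27.52
[ 0.5723 -0.0184] 0.1338 [ 0.5723 -0.0184  0.1338] [-0.26  0.95  0.89] 27.77
[ 0.5723 -0.0184] 0.1332 [ 0.5724 -0.0184  0.1332] [-0.45 -0.3  -0.27] 28.02
[ 0.5723 -0.0184] 0.1326 [ 0.5724 -0.0184  0.1329] [-1.54 -1.33  5.73] 28.27
fz stop
[-0.046  0.392  0.055]
```

The pins are in the gaps: the ring rests at TCP 0.1328 against 0.1325 predicted. I'll turn clockwise with light pressure while tracking sink and torque.

```bash
cat > turn.py <<'E'
from h import *
import json
def turn(st,amax,dth=.06,ff=4.5e-3,ft=3.,tlim=.5,zmin=.1270):
    f0=np.array(st['f0']);c=np.array(st['c'])
    while st['a']<amax-1e-6:
        f=F(3)-f0
        lat=np.hypot(*f[:2])
        if lat>2: c=c+np.clip(f[:2]*5e-5,-2e-4,2e-4)
        st['a']+=dth
        if f[2]<10: st['z']-=ff*dth+np.clip((ft-f[2])*3e-5,-2.5e-4,1.2e-4)
        else: st['z']+=1e-4
        env.move_linear(np.array([*c,st['z']]),feed=.04,frame=Rd(np.radians(-14.8)-st['a']))
        f=F(3)-f0; t=np.mean([env.read_torque() for _ in range(3)],0)-st['t0']
        p=env.read_tcp_pos()
        print(round(st['a'],3),'cmd',(c*1e3).round(2),round(st['z']*1e3,2),'z',round(p[2]*1e3,2),f.round(1),'tq',t.round(2),round(env.read_t(),2),round(env.read_opening()*1e3,1))
        if abs(t[2])>tlim or f[2]>12 or lat>10 or p[2]<zmin: print('STOP');break
    st['c']=c.tolist(); json.dump(st,open('st.json','w'))
E
python3 - <<'E'
from turn import *
t0=np.mean([env.read_torque() for _ in range(3)],0); print(t0)
st=dict(c=[.5723,-.0184],z=.1326,a=0.,f0=[.04,.4,-.4],t0=[0,0,0.])
turn(st,.3)
E
```

```text
[-0.04550896  0.39200802  0.05470255]
0.06 cmd [572.22 -18.47] 132.41 z 132.77 [-2.2 -1.9  6.8] tq [-0.09  0.41 -0.14] 28.52 58.7
0.12 cmd [572.11 -18.56] 132.25 z 132.66 [-2.2 -2.   7.9] tq [-0.21  0.39 -0.16] 28.77 58.4
0.18 cmd [572.01 -18.66] 132.13 z 132.5 [ 0.3 -0.7  7.3] tq [-0.1   0.28 -0.1 ] 29.02 58.6
0.24 cmd [572.01 -18.66] 131.99 z 132.31 [-1.2 -1.   7.6] tq [-0.12  0.35 -0.15] 29.27 58.3
0.3 cmd [572.01 -18.66] 131.86 z 132.05 [-1.2 -1.   5.4] tq [-0.15  0.31 -0.15] 29.52 58.0
```

It is sinking at roughly the thread's rate under light load, so I'll continue.

Run:
```python
from turn import *
turn(json.load(open('st.json')),.78)
```

```text
0.36 cmd [572.01 -18.66] 131.66 z 131.76 [-1.1 -0.8  5.9] tq [-0.02  0.37 -0.12] 29.77 58.4
0.42 cmd [572.01 -18.66] 131.48 z 131.53 [-1.4  0.   5.8] tq [-0.11  0.4  -0.08] 30.02 58.7
0.48 cmd [572.01 -18.66] 131.29 z 131.26 [-1.9 -0.9  4.1] tq [ 0.01  0.35 -0.06] 30.27 58.5
0.54 cmd [571.91 -18.7 ] 131.05 z 131.02 [-1.  -1.4  3.6] tq [-0.03  0.35 -0.11] 30.52 58.3
0.6 cmd [571.91 -18.7 ] 130.8 z 130.72 [-2.5  0.3  2.5] tq [-0.03  0.37 -0.09] 30.77 58.6
0.66 cmd [571.78 -18.69] 130.52 z 130.48 [-1.5 -0.4  2.5] tq [ 0.06  0.32 -0.07] 31.02 58.4
0.72 cmd [571.78 -18.69] 130.23 z 130.19 [-0.8  0.   1.7] tq [ 0.05  0.37 -0.03] 31.27 58.5
0.78 cmd [571.78 -18.69] 129.93 z 129.9 [-2.1 -0.3  0.9] tq [ 0.07  0.52 -0.05] 31.52 58.5
```

Run:
```python
from turn import *
turn(json.load(open('st.json')),1.08,ff=4.7e-3,ft=4.5,dth=.05,tlim=.4)
```

```text
0.83 cmd [571.68 -18.7 ] 129.58 z 129.57 [-2.5 -1.2  3.3] tq [ 0.03  0.52 -0.05] 31.77 58.5
0.88 cmd [571.55 -18.76] 129.31 z 129.31 [-3.   0.4  1.6] tq [ 0.09  0.56 -0.03] 32.02 58.3
0.93 cmd [571.4  -18.74] 128.99 z 129.01 [-1.1  0.2  2.6] tq [ 0.16  0.38 -0.06] 32.27 58.9
0.98 cmd [571.4  -18.74] 128.7 z 128.79 [-2.2  0.2  3.8] tq [ 0.17  0.57 -0.03] 32.52 58.4
1.03 cmd [571.29 -18.73] 128.44 z 128.71 [-3.5 -0.3  8. ] tq [ 0.22  0.75 -0.05] 32.77 58.7
1.08 cmd [571.12 -18.74] 128.31 z 128.69 [-3.6  1.1  9.4] tq [ 0.18  0.75 -0.1 ] 33.02 58.7
```

The sink stopped at 128.7 (4.1 mm) near 0.99 rad. I'll check with a camera whether the ring slipped in the grip and how high it sits.

```bash
cat > chk.py <<'E'
from h import *
def chk(f):
    s=snap('wrist',f); c=np.array([.5728,-.018])
    cc,rm,zm,t=ring(s,c,.118,.1245); print(cc,rm,zm,t)
    C=cloud(s); L=np.hypot(*(C[...,:2]-cc).transpose(2,0,1)); m=(L>.0165)&(L<.029)&(abs(C[...,2]-.1255)<.006); d=C[m]
    A=np.c_[d[:,:2]-cc,np.ones(len(d))]; x=np.linalg.lstsq(A,d[:,2],rcond=None)[0]; r=d[:,2]-A@x; g=abs(r)<.0015
    x=np.linalg.lstsq(A[g],d[g][:,2],rcond=None)[0]; print('plane',np.degrees(x[:2]),x[2],g.sum())
    u,v=proj(s,[[*cc,.125]])[0].astype(int); k=90
    cv2.imwrite(f'pics/z_{f}.png',cv2.resize(s['image'][max(0,v-k):min(384,v+k),u-k:u+k],None,fx=3,fy=3,interpolation=cv2.INTER_CUBIC)[:,:,::-1])
    m=(L<.014)&(C[...,2]>.137)&(C[...,2]<.15); print('tab',C[m][:,2].mean())
    return s
E
python3 -c "
from chk import *
chk('w_t1'); print(env.read_tool_rot().round(3).tolist(),env.read_t())"
```

```text
[ 0.57321441 -0.01893404] 0.02281647565872622 0.12449928038299624 [(np.int32(91), np.float64(22.5), np.float64(56.4)), (np.int32(85), np.float64(22.3), np.float64(-60.7)), (np.int32(32), np.float64(21.5), np.float64(177.3))]
plane [0.07028241 0.00275344] 0.12452069643963537 6879
tab 0.1420009931104751
[[0.232, 0.001, 0.973], [-0.973, 0.0, 0.232], [0.0, -1.0, 0.001]] 33.075
```

View pics/z_w_t1.png

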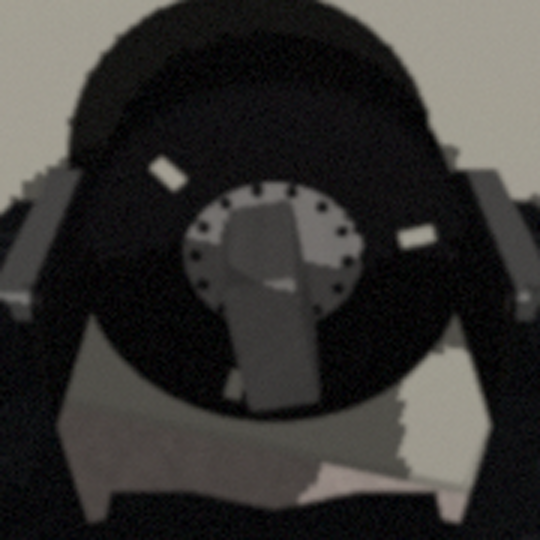

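Not slipped: the ticks are at 57.7° against 57.6° expected. The ring is flat within 0.1°, and its top is 4.9 mm above the measured rim against 5.0 expected for home. It met the strainer at about 0.99 rad and sits at 1.08, so I stop there, relax, release and verify.

Run:
```python
from chk import *
p=env.read_tcp_pos(); 
env.move_linear(np.array([p[0],p[1],.1287]),feed=.03); print(F().round(2))
env.ungrasp(); print(env.read_t(),F().round(2))
p=env.read_tcp_pos(); env.move_linear(np.array([p[0],p[1],.20]),feed=.12)
R=env.read_tool_rot(); P=np.array([.573,-.018,0])-R[:,2]*.03; P[2]=.215
env.move_linear(P,feed=.2); print(env.read_t()); chk('w_fin'); snap('top','top_fin'); snap('scene','scene_fin')
```

```text
[-1.85 -0.29  4.69]
33.7167 [ 0.1   0.71 -0.41]
34.7667
[ 0.57396355 -0.01847633] 0.021798739779302946 0.12458445340703295 [(np.int32(39), np.float64(22.0), np.float64(57.2)), (np.int32(41), np.float64(22.3), np.float64(-62.5)), (np.int32(35), np.float64(22.1), np.float64(178.3))]
plane [0.13287439 0.01218705] 0.12462589307001112 3575
tab 0.1423898294796483
```

View pics/z_w_fin.png

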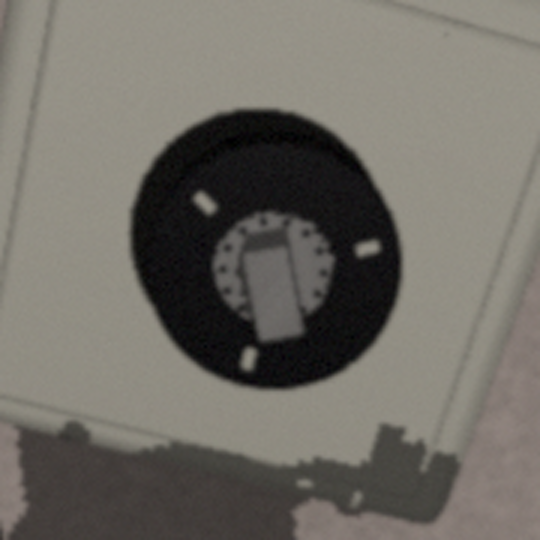

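View pics/scene_fin.png

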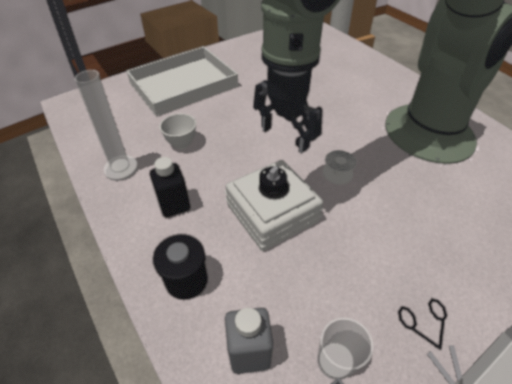

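The ring is home and flat: its top is 4.95 to 5.0 mm above the measured rim and the ticks stayed at 57.7°. The tab stands through the hole with its top at 142.4, unchanged. The bottles and beaker have not moved. I'm handing the job in.

```bash
python3 -c "
from h import *
env.finish_job(); print(env.read_t())"
```

```text
the job is handed in; nothing more can be done
the job is handed in; nothing more can be done
```

The strainer is seated in the mouth and the ring is screwed home on top of it. I handed the job in at about 35 s of the 72 s allowed.

- **Strainer:** It went into the mouth at (0.573, -0.018) without catching the rim and met the seat at the predicted height. Contact peaked at 9 N, and I eased that off before letting go. The camera then showed its top 1.0 mm above the rim, level within about 1°.
- **Ring:** The pins went into the gaps on the first try. There was about 5 N of sideways force as the skirt reached the thread, so I shifted the ring about 1 mm towards the side it was being pushed. I turned it 1.08 rad clockwise under light pressure, peaking at 9.4 N. It stopped sinking at about 0.99 rad, so it stayed within the 0.15 rad margin before binding.
- **After release:** The ring's top sits 5.0 mm above the measured rim, as expected for home, and tilts about 0.1°. Its ticks were within about 0.1° of where they should be, so it did not slip in the grip. The bottles and beaker are standing where they were.

**Checks that disagreed:**
- The arm's own height reading gave 4.1 mm of sink instead of 4.5 mm. The camera height agrees with home, so I relied on that.
- The wrist camera showed about a 1 mm sideways bias for held objects. I put this down to calibration and corrected it by feel.

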